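# Level the resin pour table and hold the level down on it

### The arm

A 6-joint arm with a two-finger parallel gripper is mounted at the origin on the work surface. World frame = base frame: x ahead of the robot, y to its left, z up, the work surface at z = 0. Lengths are in m, angles in rad, forces in N, time in s.
With the tool pointing down it reaches from about 0.275 to 0.875 m from the base axis. Payload 12.5 kg.
Tool frame: the origin (TCP) lies at the very end of the fingers, on their centre line; the grasp point (between the pads) lies 19 mm behind it; x points along the fingers, y is the direction in which the jaws open and shut, and the axes are right-handed (so a half turn about x gives the same grasp; the last joint's range is limited). The gripper opens to 85 mm and grips with 20 to 120 N. Pads are 22 mm wide; open, the fingers measure 114 mm over their backs; the gripper's body (76 mm by 85 mm) begins 54 mm behind the grasp point. The pads swing forward as they close: fully open they stand 13 mm farther back than shut.
Start: joints at [1.028, 0.351, 1.652, -0, 1.139, -0.085], TCP at [0.243, 0.493, 0.231] pointing down, gripper open.
Joint ranges: [-2.75, 2.75], [-0.79, 2.1], [0.01, 2.65], [-1.57, 4.71], [0.07, 3.14], [-2.87, 2.87]. Speed limits (rad/s): [2.22, 2.22, 2.79, 3.14, 3.14, 3.14].

### API

Orientations are given as a 3x3 rotation matrix whose columns are the frame's x, y, z axes.
In Python, from bench import manip gives the robot as it stands. Calls block until the motion is done:
- manip.move_ptp(position, orientation): joint-space move of the TCP to a pose.
- manip.move_l(position, attitude=None, max_speed=0.15): straight line of the TCP; attitude=None keeps the orientation; max_speed is the mean speed in m/s.
- manip.move_j(angles): joint-space move.
- manip.set_gripper(opening, effort=None): opening from 0.0 (shut) to 1.0 (fully open); effort is the grip in N (None keeps the last); returns when the fingers have stopped.
- manip.dwell(seconds).
- manip.inverse_kinematics(position, orientation): joint angles nearest the present ones, or None.
- manip.grab_frame(name): name is "scene" or "top"; returns (picture, depth): 480x640x3 uint8, red, green, blue; 480x640 float32, m along the optical axis (not along the pixel's ray), 0 where there is no reading.
- manip.get_calibration(name): a dict with "camera_matrix" (3x3 intrinsics, pixels), "R" (3x3) and "t" (3): a world point X has camera coordinates R X + t. Camera axes: x right, y down, z forward; pixel columns grow to the right and rows downward; lengths in m; the calibration is good to about 2 mm. A picture is of the moment at which its call begins. get_calibration takes no time and is no camera call.
A pose or a line that the arm cannot do raises manip.Unreachable and nothing moves.
- manip.sign_off(): hands the job in, once; it reports no verdict.
Trained networks look in the newest picture that a camera, given by its name, has taken for a name from the list of things; names that differ only in an ending like _2 or _b are one class to them, and where a whole thing is asked for, a point or a joint stands for the part that bears it (a point fixed in the world has none). Each returns a list of dicts, best first, with "confidence" (0 to 1); they miss things now and then, are a little off and sometimes report something else, mostly with a low value. They report only what shows in the picture. A call takes as long as a camera call.
- manip.look_for(camera, name): "at" ([x, y, z] in m, in world coordinates, good to about 4 mm: the middle of the surface that is visible of it).
Readings, each from a call of its own:
- manip.current_time(): time.
- manip.current_qpos(): joint angles.
- manip.current_joint_vel(): joint speeds.
- manip.current_joint_torque(): joint torques, N m.
- manip.current_ee_pos(): TCP position.
- manip.current_tcp_rot(): TCP orientation.
- manip.current_force(): force on the tool from outside, world axes, zero at the start.
- manip.current_ft_torque(): the same for the moment, N m.
- manip.current_grip_width(): opening from 0.0 (shut) to 1.0 (fully open).
Only numpy, scipy, OpenCV 4.12 (cv2) and the standard library are available. Lean on these libraries where they do the work, as an engineer would, in place of code of your own. Each camera call takes 0.05 s, during which the arm holds its last target.

### The job

The resin pour table slopes down towards its screw foot: lift the blue spirit level up and off its two hooks, stand it upright in the middle of the plate without dropping it, lengthwise in line with the red knob, let go of it, and turn the red knob clockwise until the bubble stands between the two black lines. Then press down firmly on top of the level with the closed fingers, and finish while still pressing it onto the plate, bubble between the lines. Leave the other things on the bench where they are.

Things in the scene. Friction and masses are not known exactly. Their poses are not given: they have to be found in the camera images.
- level: blue spirit level, 240 long (y), 25 thick (x), 50 high (z), 0.26 to 0.4 kg; origin: centre of its underside. Two hand holes pass through it along x, 34 to 100 mm either side of the middle, from 9 to 41 high; the upper rail is 9 thick. It hangs upright and level by these holes from two hooks of the rack, its axes parallel to the rack's
- level_grip (a point): point inside the level 33 above its underside, in the middle of the solid 68 long part between the hand holes: grip here, across the 25 thickness (x)
- level_top (a point): middle of the level's top face, 50 above its underside; the vial lies here in a window (58 by 20) that bears pressing on
- bubble (a joint): place of the pale bubble (14 long) along the yellow-green vial in the middle of the level's top, in m: 0 centred, + towards the level's +y end, stops at +-0.018. It drifts to the higher end, 9.6 mm per degree of slope, and settles in about 1.5 s. Black lines cross the vial 9.5 either side of the middle: between them means within 2.5 mm of 0
- rack: wooden tool rack, fixed. Origin on the bench, below the front face of its cross board, midway between the level's two hooks; x from front to back, z up. Cross board 126 to 176 high, y -140 to +260, front at x = 0. The level hangs with its centre at x = -58, underside 127 high. A third hook at y = +195 holds a scraper (fixed, 60 wide, reaching out to x = -38)
- hook_tip (a point): upturned tip of one of the level's two hooks, 179 high. The hooks are round bars 6 thick at the rack's y = +-68, axis 165 high, reaching 85 from the board to -x. The level comes free when lifted 13 to 24 mm (aim at 18), then drawn off level to the rack's -x by more than 46
- pour_table: small levelling table for pouring resin samples, fixed. Origin on the bench below the middle of its plate; y points from its two fixed feet (y = -100) to its screw foot (y = +185), z up. The screw foot and its knob keep their place and height; turning the knob raises or lowers only the plate
- plate: the table's white-topped plate, 240 (x) by 260 (y) by 12. It pivots on its x axis through its origin, over the fixed feet, 45 above the bench; y points to the screw foot, z up. Top face z = +12, middle y = +100; a 50 wide tongue reaches the screw foot at y = +285. At the start it slopes down towards the screw foot by 0.6 to 1.4 degrees; across (x) it is level
- plate_middle (a point): middle of the plate's top face, 55 to 57 above the bench, where the level is to stand; axes as the plate's
- knob_grip (a point): centre of the screw foot's round red knob: 48 across, 32 high (14 above this point, 18 below), 96 above the bench, axis upright; the point turns with it, the white stripe on top points to its -x. Clockwise from above raises the plate's foot end 12 mm a turn and moves the bubble 3.7 mm per rad towards the foot. Stiff (0.14 N m), stays put; 1.6 to 3.6 rad are needed, in several grasps
- tape_roll: loose roll of blue masking tape lying flat, 100 across, 25 high; origin under its centre
- mixing_cup: empty white mixing cup, 84 across, 95 high; origin under its centre
- hardener: white hardener bottle with red cap, 72 across, 150 high; origin under its centre
- trowel: margin trowel lying flat, about 250 long, 45 wide, 29 high; origin on the bench between blade and wooden handle
- pigment_jar: slate-grey pigment jar with black cap, 76 across, 80 high; origin under its centre
- sealer_can: sealer can with paper label, 100 across, 130 high; origin under its centre

How it is judged:
By the outcome, as a careful person would: the job done as asked, in the order asked, and still so for the second after the job is handed in, while the arm keeps its last pose, push and grip.
It also fails if it takes over 72 s, if anything falls off the work surface, if the arm or the gripper's body presses on something with over 40 N, if the wrist force passes 120 N, or if a joint passes its speed limit or range.

## Working session

There is one attempt and no reset: what is moved stays moved. The work goes in short steps, each a Python script; the robot and the scene stay as the last script left them, time stands still between calls to the robot, and variables do not carry over. Pictures are saved under pics/ and viewed, and the job is handed in when it is done.

```bash
ls; mkdir -p pics
python3 - <<'E'
from bench import manip
import cv2, numpy as np
for n in ("scene","top"):
    p,d=manip.grab_frame(n); cv2.imwrite(f"pics/{n}0.png",p[:,:,::-1]); np.save(f"{n}0.npy",d)
    c=manip.get_calibration(n); print(n,c)
    for k in ("level","hook_tip","rack","plate","plate_middle","knob_grip","tape_roll","mixing_cup","hardener","trowel","pigment_jar","sealer_can","bubble"):
        try: r=manip.look_for(n,k)
        except Exception as e: print(k,e); continue
        print(k,[(np.round(x["at"],3).tolist(),round(x["confidence"],2)) for x in r[:3]])
print(manip.current_time(), manip.current_tcp_rot())
E
```

```text
pics
scene {'camera_matrix': array([[609.12934896,   0.        , 332.29269978],
       [  0.        , 609.12934896, 231.78210378],
       [  0.        ,   0.        ,   1.        ]]), 'R': array([[-0.74425252,  0.66772744, -0.0151081 ],
       [ 0.57054468,  0.62384682, -0.53412912],
       [-0.34722752, -0.40614679, -0.84526791]]), 't': array([ 0.45428785, -0.23620972,  1.87342558])}
level [([0.532, 0.328, 0.17], 0.81)]
hook_tip [([0.583, 0.413, 0.018], 0.64)]
rack [([0.581, 0.42, 0.013], 0.57)]
plate [([0.6, -0.083, 0.052], 0.72), ([0.527, 0.324, 0.169], 0.72), ([0.779, -0.101, 0.081], 0.17)]
plate_middle [([0.786, 0.048, 0.052], 0.73)]
knob_grip [([0.613, 0.089, 0.112], 0.85), ([0.448, 0.128, 0.026], 0.44), ([0.597, -0.081, 0.051], 0.38)]
tape_roll [([0.448, 0.123, 0.024], 0.67), ([0.584, 0.416, 0.017], 0.6), ([0.778, -0.102, 0.081], 0.47)]
mixing_cup [([0.788, 0.046, 0.051], 0.62)]
hardener [([0.504, -0.411, 0.089], 0.96), ([0.598, -0.079, 0.049], 0.37), ([0.53, 0.325, 0.176], 0.24)]
trowel [([0.35, -0.354, 0.005], 0.9), ([0.613, 0.09, 0.111], 0.27)]
pigment_jar [([0.6, -0.078, 0
[... 569 characters left out ...]
74, 0.41, 0.064], 0.92)]
rack [([0.577, 0.408, 0.062], 0.59)]
plate [([0.583, -0.095, 0.055], 0.62)]
plate_middle [([0.583, -0.096, 0.054], 0.72)]
knob_grip [([0.606, 0.086, 0.115], 0.63)]
tape_roll [([0.459, 0.136, 0.028], 0.8), ([0.758, -0.112, 0.082], 0.74)]
mixing_cup [([0.808, 0.058, 0.045], 0.97), ([0.585, -0.088, 0.054], 0.3)]
hardener [([0.484, -0.416, 0.103], 0.93), ([0.807, 0.061, 0.043], 0.33)]
trowel [([0.348, -0.357, 0.009], 0.76)]
pigment_jar [([0.76, -0.114, 0.08], 0.68)]
sealer_can [([0.644, -0.41, 0.13], 0.8)]
bubble []
1.4 [[-1.29111494e-05  4.41991606e-01  8.97019186e-01]
 [-1.44446343e-05  8.97019186e-01 -4.41991606e-01]
 [-1.00000000e+00 -1.86637338e-05 -5.19714165e-06]]
```

View pics/scene0.png

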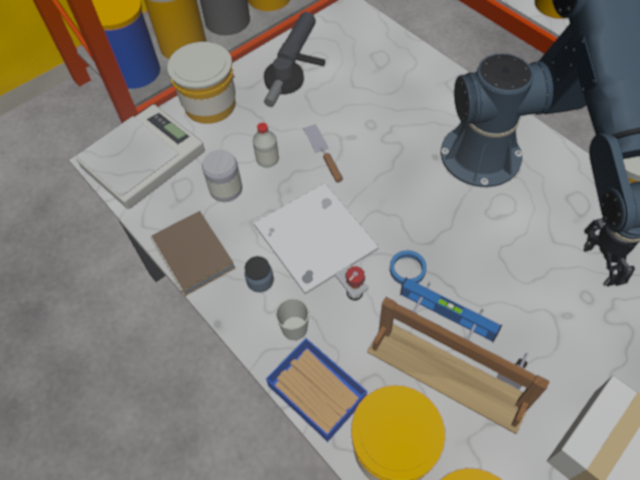

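View pics/top0.png

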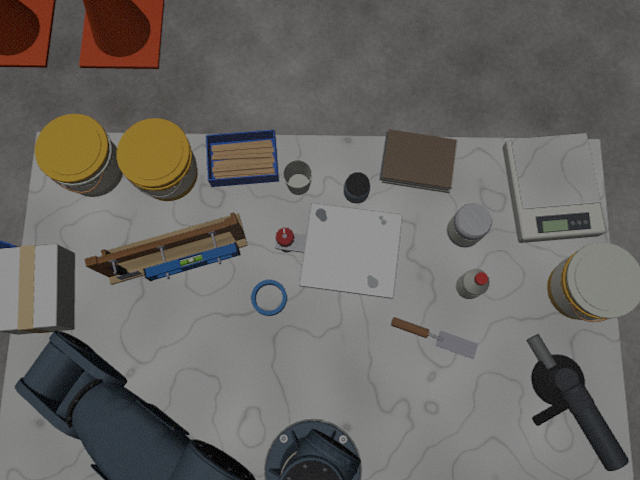

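The pictures show the level hanging in front of the rack board: top (190,262), scene (450,308). The knob is at top (285,237), the plate at top (350,250), and the tape roll at top (269,297). Next I'll measure them precisely.

```bash
cat > h.py <<'E'
import numpy as np, cv2
from bench import manip
def cloud(n,d):
    c=manip.get_calibration(n);K=c["camera_matrix"]
    v,u=np.mgrid[0:480,0:640]
    P=np.stack([(u-K[0,2])/K[0,0]*d,(v-K[1,2])/K[1,1]*d,d],-1)
    return (P-c["t"])@c["R"]
def onplane(n,uv,z):
    c=manip.get_calibration(n);K=c["camera_matrix"];R,t=c["R"],c["t"]
    uv=np.atleast_2d(uv);r=np.c_[(uv[:,0]-K[0,2])/K[0,0],(uv[:,1]-K[1,2])/K[1,1],np.ones(len(uv))]@R
    C=-R.T@t
    return C+r*((z-C[2])/r[:,2])[:,None]
def proj(n,X):
    c=manip.get_calibration(n);K=c["camera_matrix"];p=(np.atleast_2d(X)@c["R"].T+c["t"])@K.T
    return p[:,:2]/p[:,2:]
def Rdown(yaw): # tool y axis at yaw in world, x down
    y=np.array([np.cos(yaw),np.sin(yaw),0]);x=np.array([0,0,-1.]);return np.c_[x,y,np.cross(x,y)]
E
python3 - <<'E'
from h import *
for n in ("scene","top"):
    im=cv2.imread(f"pics/{n}0.png");d=np.load(f"{n}0.npy");P=cloud(n,d);hsv=cv2.cvtColor(im,cv2.COLOR_BGR2HSV)
    X=P[...,0];Y=P[...,1];Z=P[...,2];ok=d>0
    # level
    m=ok&(Z>0.165)&(Z<0.19)&(hsv[...,1]>130)&(hsv[...,0]>95)&(hsv[...,0]<125)&(X>.4)&(X<.65)&(Y>.15)&(Y<.5)
    m=cv2.erode(m.astype(np.uint8),np.ones((1,1)))>0
    r=cv2.minAreaRect(P[m][:,:2].astype(np.float32)*1000);print(n,"level top n",m.sum(),"z",np.median(Z[m]),r)
    # vial
    g=(hsv[...,0]>25)&(hsv[...,0]<80)&(hsv[...,1]>90)&ok&(Z>.14)&(X>.45)&(X<.6)&(Y>.2)&(Y<.45)
    v,u=np.nonzero(g);print("vial",g.sum(),onplane(n,[u.mean(),v.mean()],.177),P[g].mean(0))
    # knob
    k=((hsv[...,0]<8)|(hsv[...,0]>172))&(hsv[...,1]>120)&(X>.5)&(X<.7)&(Y>0)&(Y<.2)
    k2=k&(Z>.1)
    print("knob",k.sum(),k2.sum(),P[k2].mean(0),np.median(Z[k2]), P[k2].min(0),P[k2].max(0))
    v,u=np.nonzero(k2);(c,rad)=cv2.minEnclosingCircle(onplane(n,np.c_[u,v],.110)[:,:2].astype(np.float32)*1000);print(c,rad)
    # plate
    p=ok&(Z>.035)&(Z<.07)&(X>.42)&(X<.76)&(Y>-.26)&(Y<.06)&(hsv[...,1]<60)&(hsv[...,2]>90)
    p=cv2.morphologyEx(p.astype(np.uint8),cv2.MORPH_OPEN,np.ones((9,9)))
    _,l,s,_=cv2.connectedComponentsWithStats(p);i=1+np.argmax(s[1:,4]);q=l==i
    v,u=np.nonzero(q);W=onplane(n,np.c_[u,v],.056)
    print("plate",q.sum(),cv2.minAreaRect(W[:,:2].astype(np.float32)*1000),np.median(Z[q]))
    A=np.c_[P[q][:,:2],np.ones(q.sum())];print("planefit",np.linalg.lstsq(A,P[q][:,2],rcond=None)[0])
    # board rack top
    b=ok&(Z>.165)&(Z<.185)&(hsv[...,0]<20)&(hsv[...,1]>70)&(X>.4)&(X<.75)&(Y>.1)&(Y<.7)
    print("board",b.sum(),cv2.minAreaRect(P[b][:,:2].astype(np.float32)*1000))
    t=ok&(hsv[...,0]>95)&(hsv[...,0]<125)&(hsv[...,1]>110)&(Z<.04)&(X>.35)&(X<.6)&(Y>.02)&(Y<.22)
    print("tape",cv2.minEnclosingCircle(P[t][:,:2].astype(np.float32)*1000))
    for nm,(a,bb,e,f) in dict(level=(380,500,260,360),knob=(240,390,170,320)).items() if n=="scene" else dict(level=(80,250,200,300),knob=(240,420,180,320)).items():
        cv2.imwrite(f"pics/{n}_{nm}.png",cv2.resize(im[e:f,a:bb],None,fx=4,fy=4,interpolation=cv2.INTER_CUBIC))
E
```

```text
scene level top n 810 z 0.1763768669453044 ((526.6268310546875, 319.8847961425781), (27.331134796142578, 236.44021606445312), 17.16922950744629)
vial 72 [[0.52934317 0.32158868 0.177     ]] [0.52737684 0.32058457 0.17270344]
knob 165 161 [0.60947964 0.08884986 0.11006525] 0.1101754285516788 [0.5894135  0.06403223 0.1012526 ] [0.63092692 0.11080307 0.11787861]
(610.4588012695312, 88.51254272460938) 22.898956298828125
plate 6972 ((586.97412109375, -88.16404724121094), (282.2979431152344, 241.2711181640625), 82.48001098632812) 0.05521376068033916
planefit [-0.00392036 -0.02230689  0.0554437 ]
board 1504 ((673.4918823242188, 424.76019287109375), (239.4373016357422, 393.7666931152344), 14.900450706481934)
tape ((455.2139892578125, 131.70223999023438), 51.03114700317383)
top level top n 693 z 0.17579844579322387 ((525.353271484375, 319.8943176269531), (25.696584701538086, 241.173095703125), 17.50836753845215)
vial 72 [[0.5245143  0.32024059 0.177     ]] [0.52557924 0.32145833 0.17158087]
knob 205 200 [0.60532627 0.08567172 0.10884149] 0.10880711931147155 [0.58434229 0.06232433 0.10064153] [0.62886774 0.10857602 0.11766505]
(606.1529541015625, 85.56819915771484) 23.900867462158203
plate 7631 ((587.3668212890625, -81.53453063964844), (288.768798828125, 239.90164184570312), 82.92803955078125) 0.05364078071189948
planefit [-0.00306582 -0.02143661  0.05343853]
board 1217 ((617.0091552734375, 436.6462707519531), (259.68450927734375, 463.2691650390625), 0.15417395532131195)
tape ((453.4207458496094, 130.90286254882812), 49.23745346069336)
```

Run:
```python
import cv2,numpy as np
a=[cv2.imread(f"pics/{x}.png") for x in("scene_level","top_level","scene_knob","top_knob")]
a=[cv2.resize(x,(400,int(x.shape[0]*400/x.shape[1]))) for x in a]
a=[np.vstack([x,np.zeros((max(0,400-x.shape[0]),400,3),np.uint8)])[:300] for x in a]
cv2.imwrite("pics/m0.png",np.vstack([np.hstack(a[:2]),np.hstack(a[2:])]))
```

```text
(no output)
```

View pics/m0.png

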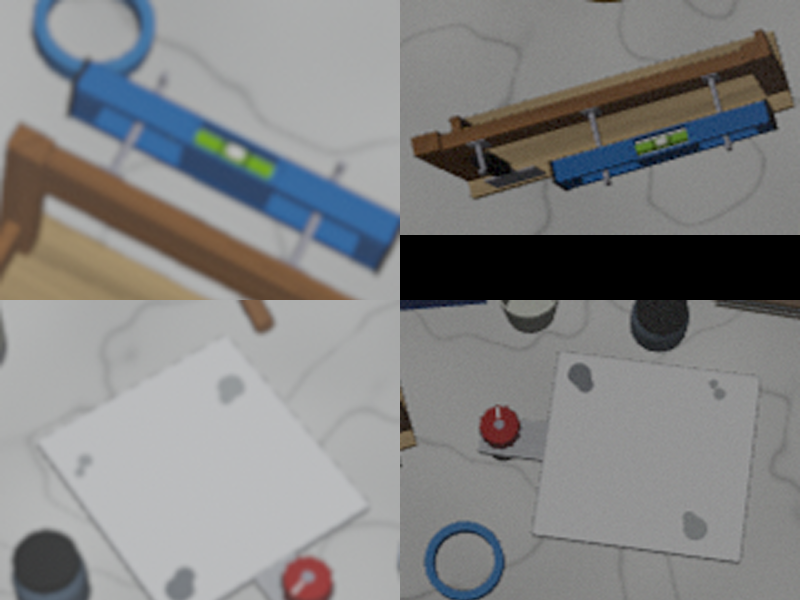

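Run:
```python
from h import *
for n in ("scene","top"):
    im=cv2.imread(f"pics/{n}0.png");d=np.load(f"{n}0.npy");P=cloud(n,d);hsv=cv2.cvtColor(im,cv2.COLOR_BGR2HSV)
    # rectify plate top plane at z~.055, 1 px = 1 mm, x 400..780, y -280..80
    g=np.array([[x,y,.0555-.02*(y+.095)] for x in (.4,.78) for y in (-.28,.08)])
    H,_=cv2.findHomography(proj(n,g),np.array([[x,y] for x in (0,760) for y in (0,720)],float))
    r=cv2.warpPerspective(im,H,(760,720),flags=cv2.INTER_CUBIC)
    r3=cv2.GaussianBlur(r,(0,0),2);hs=cv2.cvtColor(r3,cv2.COLOR_BGR2GRAY)
    w=((hs>np.percentile(hs[300:450,300:450],50)-14)).astype(np.uint8)
    # use depth-based mask too
    zz=cv2.warpPerspective(P[...,2].astype(np.float32),H,(760,720))
    w=((zz>.03)&(zz<.075)).astype(np.uint8)
    w=cv2.morphologyEx(w,cv2.MORPH_OPEN,cv2.getStructuringElement(cv2.MORPH_ELLIPSE,(121,121)))
    cs,_=cv2.findContours(w,0,1);c=max(cs,key=cv2.contourArea);R=cv2.minAreaRect(c)
    print(n,R, "mid",.4+R[0][0]/2000,-.28+R[0][1]/2000)
    cv2.drawContours(r,[cv2.boxPoints(R).astype(int)],-1,(0,0,255),1)
    A=((585-400)*2,(-96+280)*2)
    yaw=np.deg2rad(82.8);M=np.array([[np.sin(yaw),np.cos(yaw)],[-np.cos(yaw),np.sin(yaw)]])
    q=np.array([[-120,-130],[120,-130],[120,130],[-120,130]])@M.T*2+np.array(A)
    cv2.polylines(r,[q.astype(int)],True,(0,255,0),1)
    cv2.imwrite(f"pics/rect_{n}.png",r)
a=[cv2.resize(cv2.imread(f"pics/rect_{n}.png")[:,:],(400,379)) for n in("scene","top")]
cv2.imwrite("pics/rect.png",np.hstack(a))
for yw in (17.3,197.3,17.3-180):
  for p in ([.526,.320,.141],[.585,-.096,.07]):
    print(yw,manip.inverse_kinematics(p,Rdown(np.deg2rad(yw))))
```

```text
scene ((373.98773193359375, 391.93572998046875), (401.0623779296875, 482.6643981933594), 82.72993469238281) mid 0.5869938659667969 -0.08403213500976564
top ((420.4792785644531, 386.44989013671875), (497.663330078125, 476.83526611328125), 69.75154113769531) mid 0.6102396392822266 -0.08677505493164064
17.3 [0.47095073 0.56778483 1.55332301 0.         1.02048481 0.16900877]
17.3 [-2.41171539e-01  6.29700758e-01  1.65568794e+00 -4.44089210e-16
  8.56203956e-01 -5.43113500e-01]
197.3 None
197.3 [-2.41171539e-01  6.29700758e-01  1.65568794e+00 -4.44089210e-16
  8.56203956e-01  2.59847915e+00]
-162.7 None
-162.7 [-2.41171539e-01  6.29700758e-01  1.65568794e+00 -4.44089210e-16
  8.56203956e-01  2.59847915e+00]
```

View pics/rect.png

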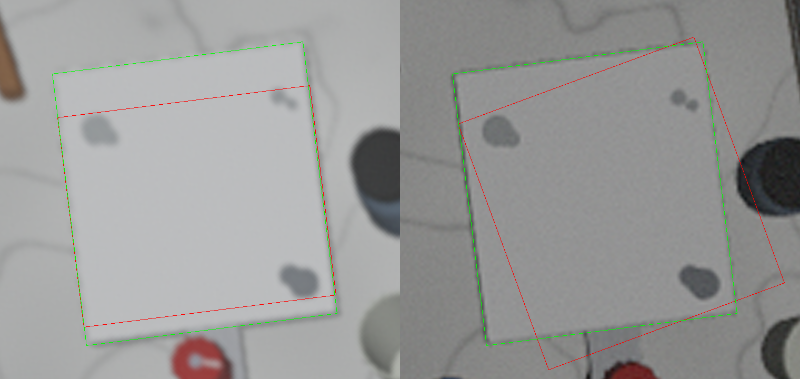

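The green outline (middle 0.585, −0.096, y axis at 82.8°) fits the plate edges in both views. Next I grasp the level.

Run:
```python
from h import *
R=Rdown(np.deg2rad(17.3))
manip.set_gripper(0.6,60)
manip.move_ptp([.526,.320,.25],R)
manip.move_l([.526,.320,.142],max_speed=.12)
print(manip.current_force(),manip.current_ee_pos(),manip.current_grip_width())
p,d=manip.grab_frame("scene");cv2.imwrite("pics/s1.png",cv2.resize(p[230:400,360:560,::-1],None,fx=4,fy=4)[:600])
p,d=manip.grab_frame("top");cv2.imwrite("pics/t1.png",cv2.resize(p[200:300,80:280,::-1],None,fx=4,fy=4)[:600])
print(manip.current_time())
```

```text
[ 0.2635649  -0.10046905 -0.39731188] [0.52634681 0.32026721 0.14280911] 0.600013318743553
4.2417
```

View pics/s1.png

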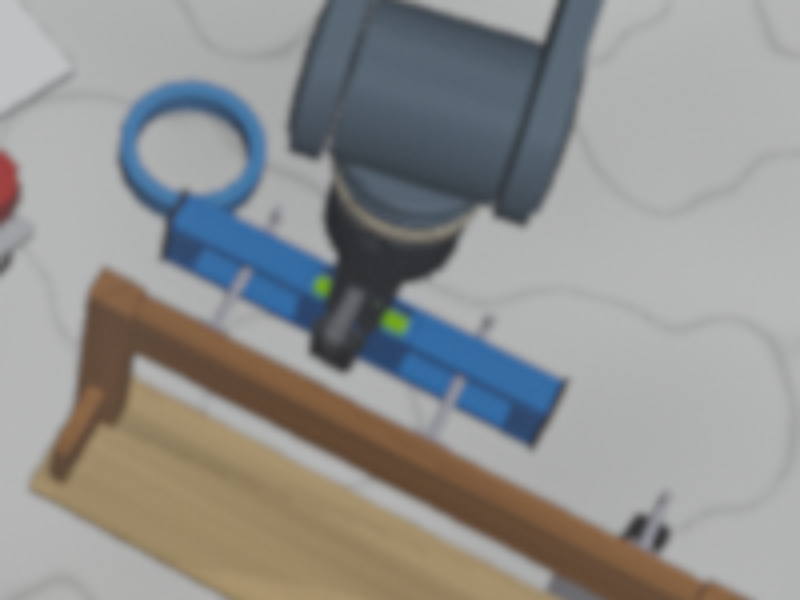

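View pics/t1.png

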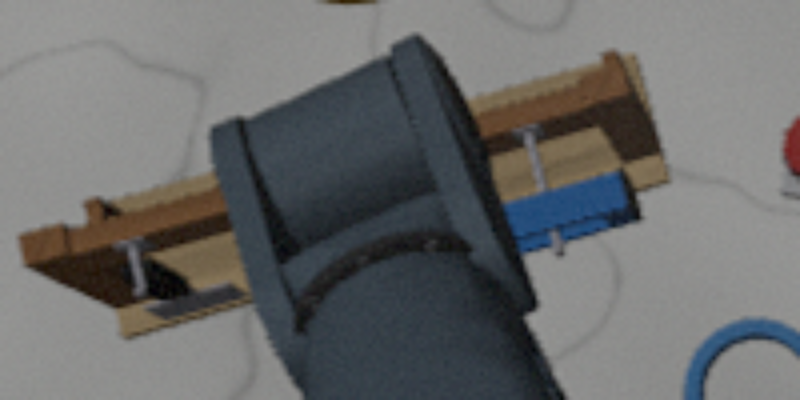

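The gripper straddles the level across the vial (scene crop 345,320) and is clear of the board. I close, lift 18 mm and draw it off.

Run:
```python
from h import *
manip.set_gripper(0.0,70)
print("w",manip.current_grip_width(),manip.current_force(),manip.current_ee_pos())
p0=manip.current_ee_pos()
manip.move_l(p0+[0,0,.018],max_speed=.05)
print(manip.current_force(),manip.current_ft_torque(),manip.current_ee_pos())
u=np.array([np.cos(np.deg2rad(17.3)),np.sin(np.deg2rad(17.3)),0])
p=p0+[0,0,.018]
manip.move_l(p-u*.03,max_speed=.08); print(manip.current_force())
manip.move_l(p-u*.085,max_speed=.12); print(manip.current_force())
print(manip.current_ee_pos(),manip.current_grip_width())
p,d=manip.grab_frame("scene");cv2.imwrite("pics/s2.png",cv2.resize(p[230:400,360:560,::-1],None,fx=4,fy=4)[:600]);np.save("s2d.npy",d);cv2.imwrite("pics/s2full.png",p[...,::-1])
print(manip.current_time())
```

```text
w 0.2862824331517928 [-2.75809893 -1.44662541  5.89450856] [0.5260268  0.32004865 0.1425682 ]
[-1.07861123  0.38479208 -2.64816221] [ 0.02351994 -0.02150275  0.04149381] [0.52600062 0.32001943 0.16059084]
[ 0.03715485 -0.13449505 -3.01992879]
[ 0.65425884  0.08541941 -3.13404838]
[0.4456438  0.29508172 0.16085489] 0.28597803826731333
6.3
```

View pics/s2.png

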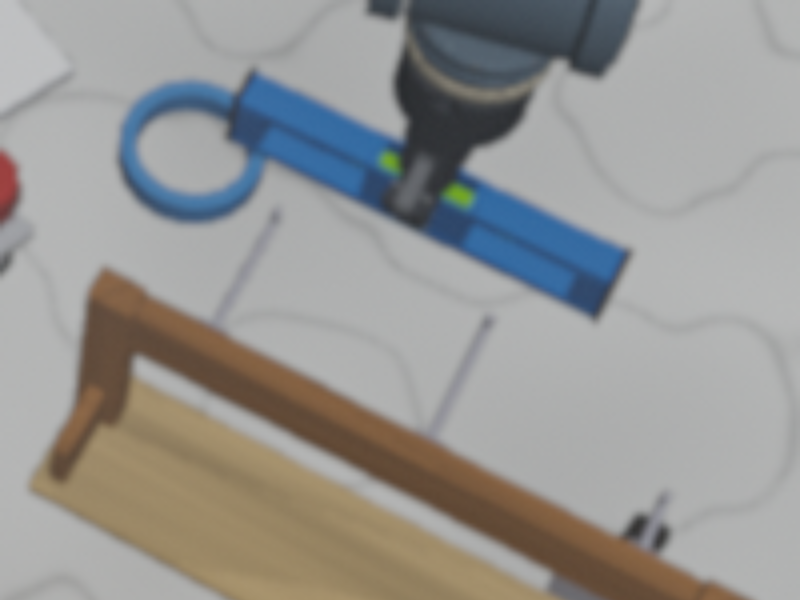

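The level is free of both hooks (tips at crop (278,212) and (490,320)) and held level. I check its centring in the grip, then carry it over.

Run:
```python
from h import *
im=cv2.imread("pics/s2full.png");P=cloud("scene",np.load("s2d.npy"));hsv=cv2.cvtColor(im,cv2.COLOR_BGR2HSV)
m=(P[...,2]>.183)&(P[...,2]<.208)&(hsv[...,1]>130)&(hsv[...,0]>95)&(hsv[...,0]<125)&(P[...,0]<.56)&(P[...,1]>.15)&(P[...,1]<.45)
r=cv2.minAreaRect(P[m][:,:2].astype(np.float32)*1000);print(r,np.median(P[m][:,2]))
q=P[m];A=np.c_[q[:,:2],np.ones(len(q))];print(np.linalg.lstsq(A,q[:,2],rcond=None)[0])
p=manip.current_ee_pos()
manip.move_l(p+[0,0,.08],max_speed=.15)
ax=np.array([np.sin(np.deg2rad(82.8)),-np.cos(np.deg2rad(82.8)),0])
T=cv2.Rodrigues(ax*np.deg2rad(-1.2))[0]
R=T@Rdown(np.deg2rad(-7.2))
manip.move_ptp([.585,-.096,.20],R)
manip.move_l([.585,-.096,.085],max_speed=.08)
print(manip.current_ee_pos(),manip.current_force(),manip.current_time())
p,d=manip.grab_frame("scene");cv2.imwrite("pics/s3.png",cv2.resize(p[170:320,230:430,::-1],None,fx=4,fy=4)[:600]);np.save("s3d.npy",d);cv2.imwrite("pics/s3full.png",p[...,::-1])
```

```text
((446.42315673828125, 294.8520202636719), (27.678258895874023, 236.12464904785156), 17.436033248901367) 0.19463073266450498
[-0.08286019 -0.02559835  0.2390326 ]
[ 0.58527831 -0.09606725  0.08547854] [ 0.48442431  0.23473131 -3.10220356] 10.1083
```

View pics/s3.png

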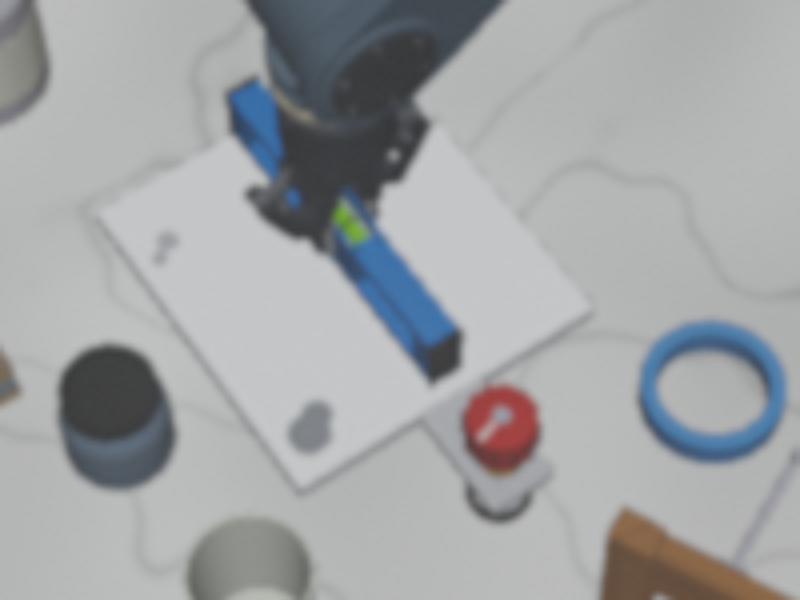

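The level is centred over the plate and in line with the knob (502,425). The grip offset is within about 1 mm. I lower it until contact.

Run:
```python
from h import *
f0=manip.current_force()
manip.move_l([.585,-.096,.077],max_speed=.05)
z=.077
while z>.064:
    manip.dwell(.05)
    f=manip.current_force();print(round(z,4),np.round(f,2),np.round(manip.current_ft_torque(),2),manip.current_ee_pos()[2])
    if f[2]-f0[2]>4: break
    z-=.001; manip.move_l([.585,-.096,z],max_speed=.02)
manip.set_gripper(0.45,70)
manip.dwell(.2)
print(manip.current_force(),manip.current_ee_pos(),manip.current_time())
```

```text
0.077 [ 0.62  0.35 -2.86] [ 0.09  0.1  -0.03] 0.07675889564214906
0.076 [ 0.52  0.03 -2.  ] [ 0.03  0.03 -0.04] 0.07605002491468124
0.075 [-0.35 -0.6  -3.28] [ 0.01 -0.02 -0.03] 0.07498642907097786
0.074 [-0.25 -0.46 -2.81] [ 0.03 -0.02  0.01] 0.07396294620464816
0.073 [-0.61 -0.17 -2.75] [ 0.05 -0.01  0.04] 0.07296183597020776
0.072 [-0.16 -0.77 -3.68] [-0.01 -0.03 -0.01] 0.07196094156497936
0.071 [-0.39 -0.75 -3.18] [ 0.02  0.   -0.02] 0.07097063230245568
0.07 [-0.91  0.17  3.12] [-0.1   0.32 -0.05] 0.0703559657555746
[ 0.11948001 -0.59366463  0.16481264] [ 0.5850116  -0.09602563  0.06997908] 13.1083
```

```bash
cat >> h.py <<'E'
def bubble(tag,show=True):
    import time
    out=[]
    for n in ("scene","top"):
        p,d=manip.grab_frame(n)
        im=p[:,:,::-1].astype(np.float32)
        # rectified strip: level frame, 4 px/mm, y -60..60, x -14..14 at z
        mid=np.array([.585,-.096,.106]);yw=np.deg2rad(82.8)
        ex=np.array([np.sin(yw),-np.cos(yw),0]);ey=np.array([np.cos(yw),np.sin(yw),0])
        q=[(a,b) for a in(-30,30) for b in(-140,140)]
        H,_=cv2.findHomography(proj(n,[mid+ex*a/1e3+ey*b/1e3 for a,b in q]),np.array([[(b+140)*2.8,(a+30)*2.8] for a,b in q],float))
        out.append(cv2.warpPerspective(im,H,(784,168),flags=cv2.INTER_CUBIC).clip(0,255).astype(np.uint8))
        cv2.imwrite(f"pics/{tag}_{n}.png",p[:,:,::-1])
        np.save(f"{tag}_{n}_d.npy",d)
    cv2.imwrite(f"pics/{tag}.png",np.vstack(out))
    return out
E
python3 - <<'E'
from h import *
manip.move_l([.585,-.096,.20],max_speed=.12)
yaw=np.arctan2(.087,.608)+1.5
manip.set_gripper(.75)
manip.move_ptp([.608,.087,.17],Rdown(yaw))
print(manip.current_qpos(),manip.current_time())
manip.dwell(.5)
bubble("b0")
E
```

```text
[ 6.58118248e-02  5.30689528e-01  1.53564223e+00 -9.73122154e-05
  1.07510106e+00 -1.57455654e+00] 16.0333
```

View pics/b0.png

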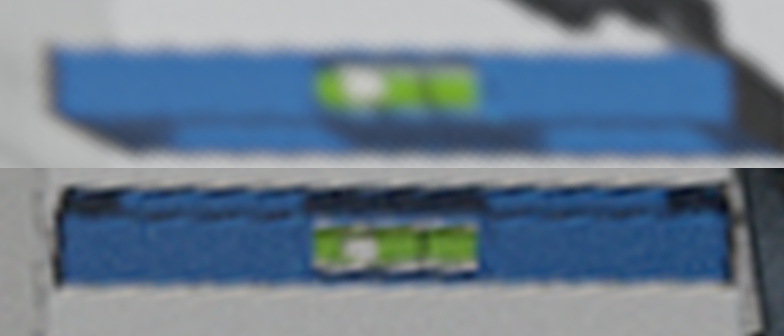

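View pics/b0_scene.png

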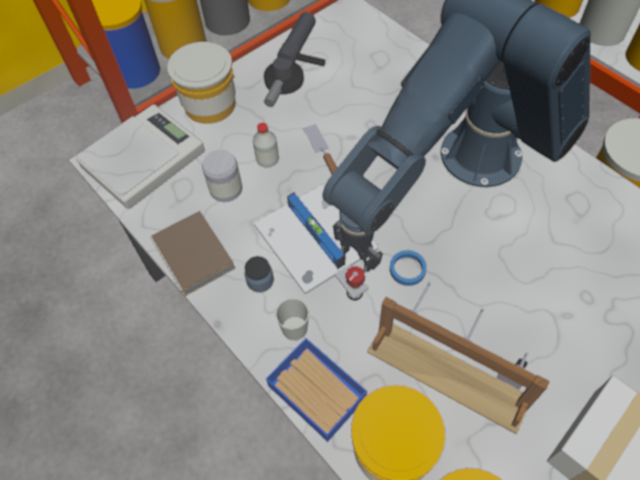

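View pics/b0_top.png

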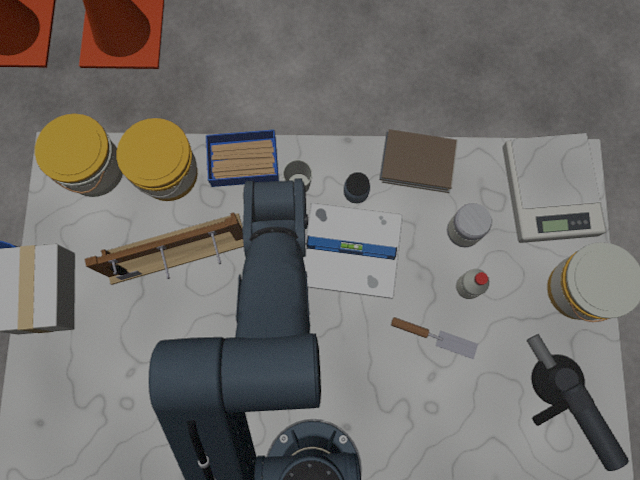

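Both strips show the bubble about 12 mm towards −y: at x≈362, with the window spanning 314–478. So about 3.2 rad clockwise is needed, which agrees with the 1.25° depth slope. I grasp the knob, check side forces and turn in steps.

Run:
```python
from h import *
p=manip.current_ee_pos();print(p,manip.current_grip_width())
manip.move_l([.608,.087,.076],max_speed=.08)
f0=manip.current_force();print("f0",f0)
manip.set_gripper(0.0,30); manip.dwell(.2)
print("w",manip.current_grip_width(),manip.current_force(),manip.current_ft_torque(),manip.current_ee_pos(),manip.current_time())
p,d=manip.grab_frame("scene");cv2.imwrite("pics/s4.png",cv2.resize(p[170:320,250:450,::-1],None,fx=4,fy=4)[:600])
```

```text
[0.60801569 0.08697932 0.17002272] 0.748356538030865
f0 [-0.22663447 -0.06787085  0.10220882]
w 0.5540128911144248 [ -2.04973591 -10.34476091   6.66917497] [-1.63131239  0.32670561  0.03486045] [0.60851754 0.08552088 0.07715038] 18.4417
```

View pics/s4.png

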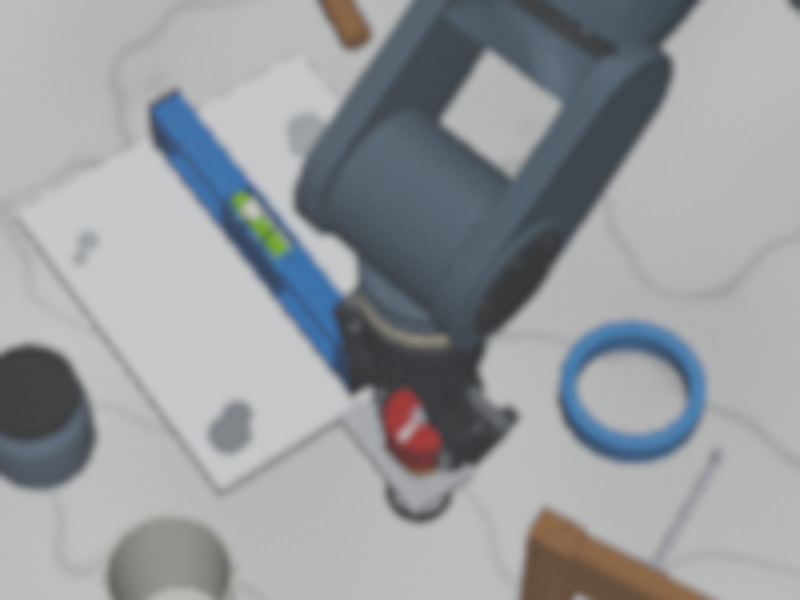

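Gripped, with a 10 N side force in −y. I shift the target to relieve it and turn in steps, re-centring as I go.

Run:
```python
from h import *
c=np.array([.6083,.0853,.0770])
manip.move_l(c,max_speed=.02); manip.dwell(.1)
print(manip.current_force(),manip.current_ee_pos())
manip.set_gripper(0.0,45)
yaw=np.arctan2(.087,.608)+1.5
for i in range(6):
    yaw-=3.2/6
    manip.move_l(c,Rdown(yaw),max_speed=.05) if False else None
    q=manip.inverse_kinematics(c,Rdown(yaw)); manip.move_j(q)
    manip.dwell(.1)
    f=manip.current_force();e=manip.current_ee_pos()
    print(i,np.round(f,1),np.round(manip.current_ft_torque(),2),np.round(e-c,4),round(manip.current_grip_width(),3),manip.current_qpos()[5])
    c[:2]+=np.clip(f[:2]*.00008,-.001,.001)
print(c,manip.current_time())
bubble("b1")
```

```text
[0.7281225  0.21188586 0.94351574] [0.60846891 0.08540141 0.07722184]
0 [0.7 5.4 4.9] [ 0.77 -0.02 -0.03] [0.0002 0.0003 0.0002] 0.547 -1.0476734644706334
1 [1.4 4.3 5.4] [ 0.6  -0.13  0.05] [0.0003 0.0001 0.0003] 0.553 -0.5147270566170968
2 [3.8 2.3 4.8] [ 0.34 -0.34 -0.08] [ 0.0004 -0.0001  0.0002] 0.55 0.016894136074380076
3 [2.6 1.2 5.6] [ 0.12 -0.24 -0.09] [ 0.0003 -0.0003  0.0002] 0.55 0.550485276971665
4 [ 2.7 -0.8  5.2] [-0.04 -0.28 -0.15] [ 0.0003 -0.0006  0.0002] 0.55 1.083959949216003
5 [ 1.4 -1.9  6.7] [-0.17 -0.17 -0.11] [ 0.0002 -0.0007  0.0002] 0.554 1.6171428606338496
[0.60930595 0.08613673 0.077     ] 23.1083
```

View pics/b1.png

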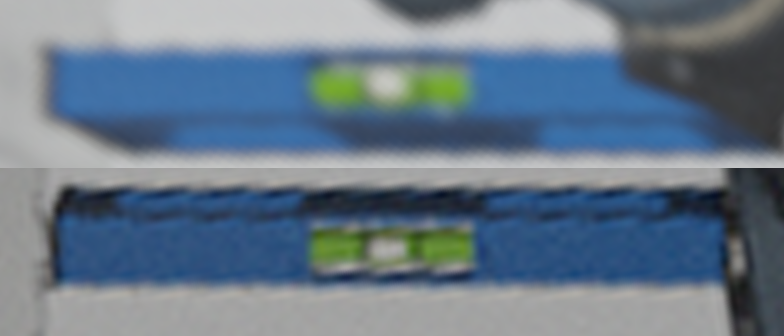

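View pics/b1_scene.png

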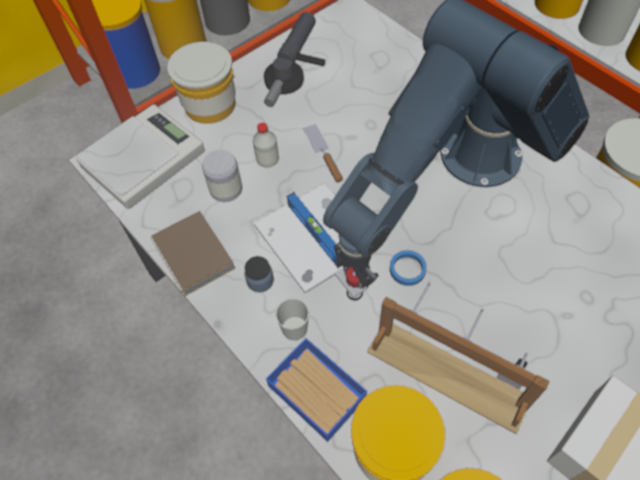

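The bubble now sits near the middle in both strips (scene x≈387 in window 308–470, top ≈386 in 310–473). I let it settle and measure it numerically.

```bash
cat >> h.py <<'E'
def meas(strip,green_thr=40):
    s=strip.astype(float)
    hsv=cv2.cvtColor(strip,cv2.COLOR_BGR2HSV)
    g=(hsv[...,0]>28)&(hsv[...,0]<75)&(hsv[...,1]>90)
    cols=np.nonzero(g[:, 250:550].sum(0)>5)[0]+250
    rows=np.nonzero(g[:,cols.min():cols.max()].sum(1)>25)[0]
    r0,r1=rows.min()+4,rows.max()-3
    sat=(s[r0:r1,:,2]+s[r0:r1,:,0]-s[r0:r1,:,1]).mean(0) # red+blue-green: high at bubble
    # window ends: half level of green excess transition
    ge=(2*s[r0:r1,:,1]-s[r0:r1,:,0]-s[r0:r1,:,2]).mean(0)
    a,b=cols.min(),cols.max()
    h=np.percentile(ge[a:b],80)/2
    i=np.nonzero(ge[a-12:b+12]>h)[0]+a-12
    a,b=i.min(),i.max()
    w=np.clip(ge[a+14:b-14].max()*.0+h-ge[a+14:b-14],0,None); x=np.arange(a+14,b-14)
    v=s[r0:r1,a+14:b-14].min(2).mean(0); w2=np.clip(v-np.percentile(v,50)-15,0,None)
    return dict(a=a,b=b,ctr=(a+b)/2,bub=round((w2*x).sum()/w2.sum(),1),off_mm=round(((w2*x).sum()/w2.sum()-(a+b)/2)/2.8,2))
E
python3 - <<'E'
from h import *
for t in ("b0","b1"):
    s=cv2.imread(f"pics/{t}.png");print(t,meas(s[:168]),meas(s[168:]))
manip.dwell(1.0)
for k in range(3):
    a,b=bubble(f"b2_{k}");print(meas(a),meas(b))
print(manip.current_time(),manip.look_for("scene","bubble")[:1],manip.look_for("top","bubble")[:1])
E
```

```text
b0 {'a': np.int64(319), 'b': np.int64(473), 'ctr': np.float64(396.0), 'bub': np.float64(363.8), 'off_mm': np.float64(-11.49)} {'a': np.int64(315), 'b': np.int64(475), 'ctr': np.float64(395.0), 'bub': np.float64(360.0), 'off_mm': np.float64(-12.51)}
b1 {'a': np.int64(314), 'b': np.int64(466), 'ctr': np.float64(390.0), 'bub': np.float64(386.4), 'off_mm': np.float64(-1.27)} {'a': np.int64(311), 'b': np.int64(471), 'ctr': np.float64(391.0), 'bub': np.float64(387.1), 'off_mm': np.float64(-1.38)}
{'a': np.int64(314), 'b': np.int64(466), 'ctr': np.float64(390.0), 'bub': np.float64(389.9), 'off_mm': np.float64(-0.04)} {'a': np.int64(312), 'b': np.int64(471), 'ctr': np.float64(391.5), 'bub': np.float64(389.7), 'off_mm': np.float64(-0.66)}
{'a': np.int64(314), 'b': np.int64(466), 'ctr': np.float64(390.0), 'bub': np.float64(389.9), 'off_mm': np.float64(-0.04)} {'a': np.int64(311), 'b': np.int64(471), 'ctr': np.float64(391.0), 'bub': np.float64(389.8), 'off_mm': np.float64(-0.44)}
{'a': np.int64(314), 'b': np.int64(466), 'ctr': np.float64(390.0), 'bub': np.float64(389.9), 'off_mm': np.float64(-0.05)} {'a': np.int64(312), 'b': np.int64(471), 'ctr': np.float64(391.5), 'bub': np.float64(389.7), 'off_mm': np.float64(-0.66)}
24.5083 [] []
```

View pics/b2_2.png

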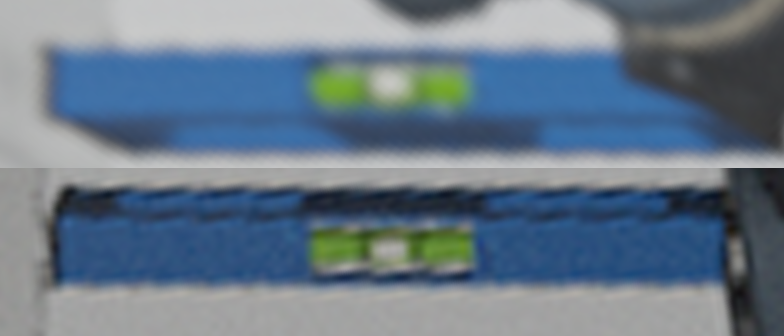

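The settled bubble is 0.0 mm off centre in the scene view and −0.5 mm in the top view. I release the knob, back off, re-check, then close the fingers above the level.

Run:
```python
from h import *
manip.set_gripper(0.78,45); manip.dwell(.1)
p=manip.current_ee_pos();manip.move_l([p[0],p[1],.19],max_speed=.1)
manip.set_gripper(0.0,45)
a,b=bubble("b3");print(meas(a),meas(b),manip.current_time())
for n in("scene","top"):
    im=cv2.imread(f"pics/b3_{n}.png");P=cloud(n,np.load(f"b3_{n}_d.npy"));hsv=cv2.cvtColor(im,cv2.COLOR_BGR2HSV)
    m=(P[...,2]>.096)&(P[...,2]<.118)&(hsv[...,1]>110)&(hsv[...,0]>95)&(hsv[...,0]<125)&(abs(P[...,0]-.585)<.08)&(P[...,1]<.05)&(P[...,1]>-.25)
    print(n,m.sum(),cv2.minAreaRect(P[m][:,:2].astype(np.float32)*1000),np.median(P[m][:,2]))
manip.move_ptp([.585,-.096,.16],Rdown(np.deg2rad(82.8-180)))
print(manip.current_ee_pos(),manip.current_force(),manip.current_grip_width(),manip.current_qpos()[5],manip.current_time())
p,d=manip.grab_frame("scene");cv2.imwrite("pics/s5.png",cv2.resize(p[170:320,230:430,::-1],None,fx=4,fy=4)[:600])
```

```text
{'a': np.int64(314), 'b': np.int64(466), 'ctr': np.float64(390.0), 'bub': np.float64(390.0), 'off_mm': np.float64(-0.01)} {'a': np.int64(311), 'b': np.int64(471), 'ctr': np.float64(391.0), 'bub': np.float64(389.8), 'off_mm': np.float64(-0.44)} 27.0667
scene 512 ((585.34716796875, -97.84505462646484), (240.68612670898438, 24.200124740600586), 82.85000610351562) 0.10649494526433552
top 618 ((583.7086791992188, -96.4134750366211), (238.34959411621094, 26.42924690246582), 82.62104797363281) 0.10513072810047583
[ 0.58536002 -0.09517143  0.1602621 ] [0.09486379 0.31559028 0.01082931] 0.0009678202552348145 1.4558857867996025 27.8417
```

View pics/b3.png

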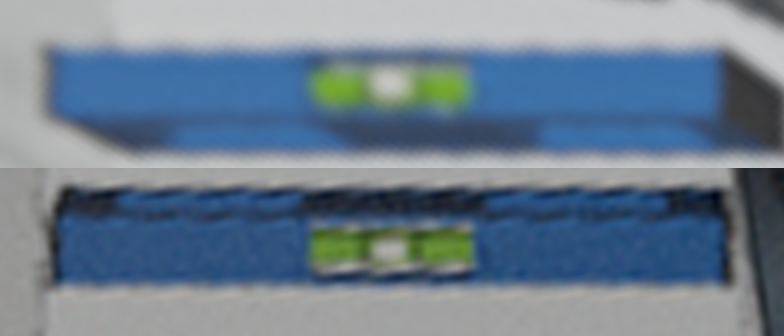

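View pics/s5.png

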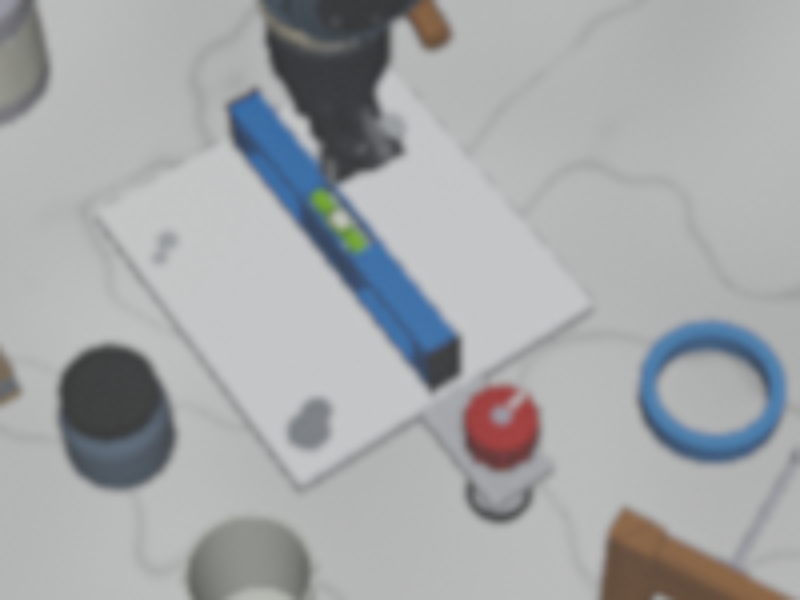

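The level is standing free at (0.585, −0.097), the bubble is centred, and the closed fingers are above it. Now I press down under force control.

Run:
```python
from h import *
xy=[.585,-.0965]
manip.move_l([*xy,.112],max_speed=.06)
z=.112
for i in range(60):
    manip.dwell(.04); f=manip.current_force()
    if i%3==0 or f[2]>2: print(round(z,4),np.round(f,1),np.round(manip.current_ft_torque(),2))
    if f[2]>24: break
    z-= .0007 if f[2]<3 else .0004
    manip.move_l([*xy,z],max_speed=.02)
manip.dwell(1.5)
print(manip.current_force(),manip.current_ft_torque(),manip.current_ee_pos(),manip.current_time())
a,b=bubble("b4")
```

```text
0.112 [ 0.7  0.7 -0.2] [-0.02  0.02  0.01]
0.1099 [ 1.1 -0.7 -0.2] [-0.03  0.01 -0.03]
0.1078 [ 0.2 -0.  -0.7] [-0.04 -0.05 -0.02]
0.1064 [-1.7 -0.7  6. ] [0.04 0.37 0.01]
0.106 [-2.9  0.4  9.5] [ 0.11  0.5  -0.01]
0.1056 [-4.   1.3 12.8] [0.18 0.78 0.01]
0.1052 [-5.7  0.4 17.8] [0.26 0.95 0.01]
0.1048 [-6.7  2.2 20.2] [ 0.25  1.17 -0.04]
0.1044 [-7.3  2.6 23.4] [0.33 1.36 0.06]
0.104 [-8.4  2.6 27.5] [0.38 1.51 0.01]
[-8.66076852  2.43064937 27.50529609] [0.38765724 1.48729029 0.03245529] [ 0.58597426 -0.09666248  0.10696472] 34.4667
```

View pics/b4.png

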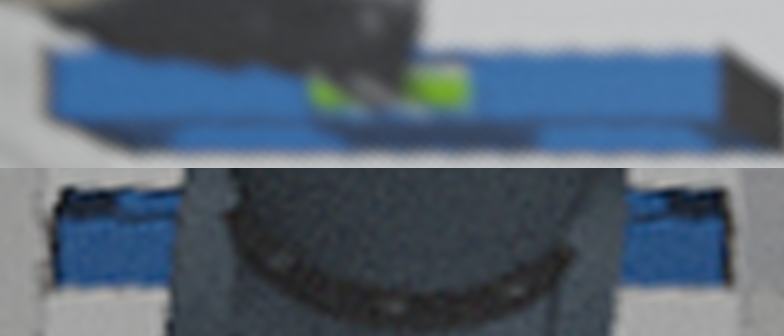

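Run:
```python
import cv2
p=cv2.imread("pics/b4_scene.png");cv2.imwrite("pics/s6.png",cv2.resize(p[170:320,230:430],None,fx=4,fy=4))
```

```text
(no output)
```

View pics/s6.png

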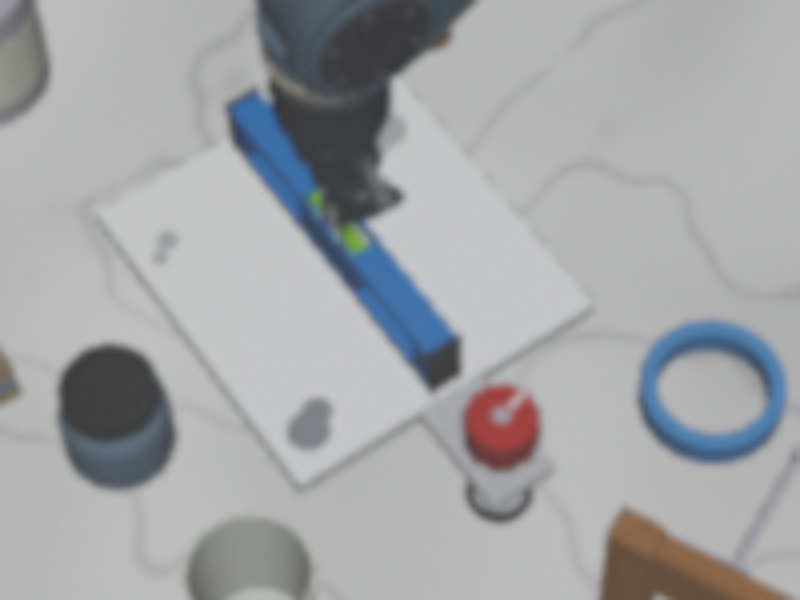

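It is pressing at 27 N and the level hasn't moved, but there is a −8.6 N sideways force from arm compliance. I relieve it.

Run:
```python
from h import *
c=np.array([.585,-.0965,.104])
for i in range(8):
    f=manip.current_force(); print(np.round(c,5),np.round(f,1),np.round(manip.current_ee_pos(),4))
    if abs(f[0])<1.2 and abs(f[1])<1.5 and f[2]>24: break
    d=np.clip(f[:2]*.00006,-.0003,.0003); c[:2]+=d
    if f[2]<24: c[2]-=.0003
    manip.move_l(c,max_speed=.01); manip.dwell(.1)
manip.dwell(1.5)
print(manip.current_force(),manip.current_ee_pos(),manip.current_time())
bubble("b5")
p=cv2.imread("pics/b5_scene.png");cv2.imwrite("pics/s7.png",cv2.resize(p[170:320,230:430],None,fx=4,fy=4))
```

```text
[ 0.585  -0.0965  0.104 ] [-8.5  2.7 27.5] [ 0.586  -0.0967  0.107 ]
[ 0.5847  -0.09634  0.104  ] [-8.9  1.3 26.1] [ 0.5857 -0.0966  0.1069]
[ 0.5844  -0.09626  0.104  ] [-7.9  1.4 26. ] [ 0.5855 -0.0966  0.1069]
[ 0.5841  -0.09617  0.104  ] [-6.2  0.6 24.1] [ 0.5853 -0.0965  0.1068]
[ 0.5838  -0.09614  0.104  ] [-4.8  0.4 24.5] [ 0.5852 -0.0965  0.1068]
[ 0.58351 -0.09611  0.104  ] [-2.8  0.1 21.9] [ 0.5851 -0.0965  0.1068]
[ 0.58335 -0.09611  0.1037 ] [-4.   1.3 25.6] [ 0.5851 -0.0965  0.1068]
[ 0.58311 -0.09603  0.1037 ] [-3.   0.9 23.2] [ 0.5851 -0.0965  0.1068]
[-3.47391774  0.26591239 26.61814066] [ 0.58509107 -0.0965397   0.10678774] 38.8667
```

View pics/s7.png

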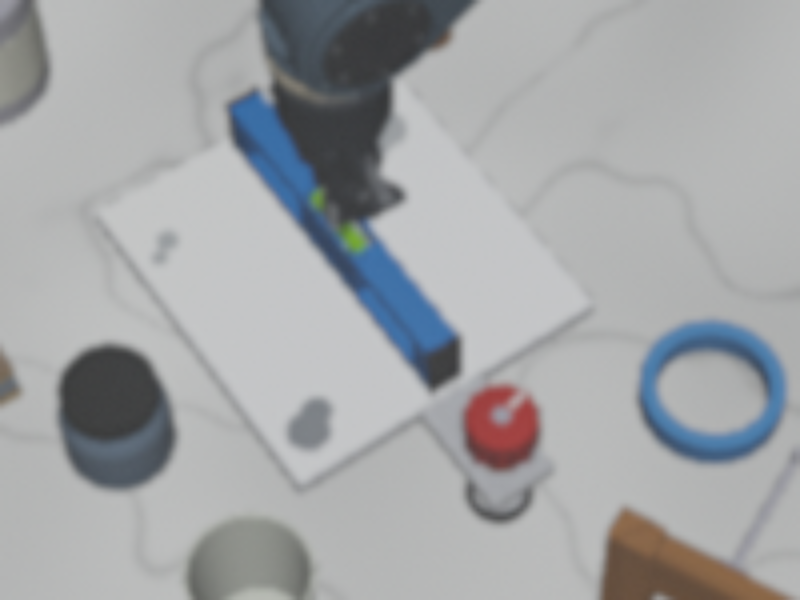

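The level is upright and unmoved, the press is steady at about 26 N, and the sideways force is now small. I hand it in.

```bash
python3 -c "
from bench import manip
print(manip.current_force(),manip.current_time()); manip.sign_off()"
```

```text
[-4.40316102  0.86373483 26.34514576] 38.9667
the job is handed in; nothing more can be done
```

I finished the job and handed it in at about 39 s, with the closed fingers still pressing the level onto the plate at about 26 N.

- **Level:** I lifted it off the hooks, lowered it onto the middle of the plate until it touched, and let go. The last measurement put it within about 2 mm of the middle and in line with the knob.
- **Bubble:** It started about 12 mm off centre. I turned the knob 3.2 rad clockwise in one grasp rather than several. After I let go of the knob, it read 0.0 mm off centre in the scene camera and −0.4 mm in the top camera; the limit is 2.5 mm.
- **Pressing:** The first press had a sideways force of about 9 N, which I reduced to about 4 N. The level did not visibly move or tip.

**Checks that fell short:**
- The fingers and arm covered the vial during the press, so I could not re-measure the bubble then.
- The bubble detector returned nothing, so the bubble readings come from my own image measurements.
- I didn't measure the other bench objects again at the end. The arm didn't touch any of them, and the tape roll, jar and cup look unmoved in the last picture.

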